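# Load a valve spring by one turn of the tester's hand wheel

### The job

The valve spring tester on the bench already has a spring under light load. To take the spring's rate, push the hand wheel on top round clockwise (seen from above) by its upright handle through exactly one full turn, so that the handle comes back to where it started, then leave it standing there and move clear. Only push, with the fingertips: do not grip the handle, do not wind on past the full turn, and leave the spare springs, the valve and the can where they stand.

Things in the scene. Friction and masses are not known exactly. Their poses are not given: they have to be found in the camera images.
- tester: valve spring tester bolted to the bench: blue cast base 230 x 180 mm and 30 mm high, two steel columns, a fixed blue bridge and a level aluminium hand wheel on top. Origin: on the bench, straight below the wheel's upright axis; z up, x away from the load dial on its base (the dial faces the robot, give or take)
- wheel (a joint): turn of the hand wheel about its upright axis, rad; grows clockwise seen from above, one turn = 6.283. It may read anything from 0.3 to 5.9 at the start. The screw is stiff (about 3 to 5 N of push at the handle) and the wheel stays where it is left, at a constant height; the crosshead below comes down 4 mm per turn
- wheel_axis (a point): centre of the wheel, on its axis at mid height of the rim, 205 mm above the bench. The wheel is 180 mm across the outside of the rim, rim 16 mm thick, three round spokes; rim top 213 mm, hub top 223 mm above the bench. Nothing stands above the wheel but the handle
- grip: the black upright revolving handle of the wheel, a cylinder 24 mm in diameter and 56 mm tall, at the end of one spoke, 74 mm from the wheel's axis. Origin: on the handle's own axis, at its lower end, 217 mm above the bench (its top at 273 mm); z up. It spins freely on its pin
- crosshead: the aluminium crosshead between the columns that presses on the spring, driven by the wheel's screw, 4 mm down per clockwise turn; origin at the centre of its underside, z up
- spring_a: loose spare valve spring standing on the bench, 33 mm in diameter, 50 mm high, 60 g; origin under its centre
- spring_b: loose spare valve spring like spring_a; origin under its centre
- valve: loose steel poppet valve standing on its 37 mm head, stem 7 mm, 105 mm high, 70 g; origin under its centre
- can: loose orange can, 66 mm in diameter, 190 mm high; origin under its centre

How it is judged:
On the way:
1. the handle is pushed by the gripper's fingers through the far side of its turn (distance of grip from where it was at the start of the episode above 0.12 m and contact force between the fingers and grip above 0.5 N), for 0.1 s.
At the end, for the whole second after the job is handed in: The wheel stands still exactly one clockwise turn on from its start, the handle within 19 mm (15 degrees) of where it began (distance of grip from where it was at the start of the episode below 0.0195 m and value of joint wheel between 6.22 and 12.5 rad and velocity of joint wheel between -0.05 and 0.05 rad/s); the robot touches nothing.
It fails at once if the screw was wound well past one turn (by more than 60 degrees) (distance of crosshead from where it was at the start of the episode above 0.0047 m).
It fails at once if the handle was gripped or struck (more than 35 N on it) (contact force between the fingers and grip above 35 N).
It fails at once if a spare spring, the valve or the can was shifted, knocked over or lifted (more than 12 mm) (distance of any of spring_a, spring_b, valve, can from where it was at the start of the episode above 0.012 m).
It also fails if it takes over 54 s, if anything falls off the work surface, if the arm or the gripper's body presses on something with over 40 N, if the wrist force passes 120 N, or if a joint passes its speed limit or range.

### The arm

A 7-joint arm with a two-finger parallel gripper is mounted at the origin on the work surface. World frame = base frame: x ahead of the robot, y to its left, z up, the work surface at z = 0. Lengths are in m, angles in rad, forces in N, time in s.
With the tool pointing down it reaches from about 0.425 to 0.925 m from the base axis. Payload 6.8 kg.
Tool frame: the origin (TCP) lies at the very end of the fingers, on their centre line; the grasp point (between the pads) lies 19 mm behind it (bot.grip_depth is the distance from the TCP to the grasp point, in m); z points along the fingers, y is the direction in which the jaws open and shut (so a half turn about z gives the same grasp; the last joint's range is limited). The gripper opens to 85 mm and grips with 20 to 120 N. Pads are 22 mm wide; open, the fingers measure 114 mm over their backs; the gripper's body (76 mm by 85 mm) begins 54 mm behind the grasp point. The pads swing forward as they close: fully open they stand 13 mm farther back than shut.
Start: joints at [1.122, 0.477, 0.022, 1.555, -0.011, 1.109, -0.083], TCP at [0.226, -0.636, 0.231] pointing down, gripper open.
Joint ranges: [-2.96, 2.96], [-0.34, 2.1], [-1.41, 1.46], [0.24, 2.44], [-1.37, 4.51], [0.17, 1.92], [-2.96, 2.96]. Speed limits (rad/s): [2.39, 2.39, 3.14, 3.14, 3.14, 3.14, 3.14].

### API

Orientations are given as a unit quaternion [w, x, y, z].
In Python, from station import bot gives the robot as it stands.
- The arm moves only by the tool step_arm, never from a script. Its argument "increments" is a list of rows, each a list of 7 numbers: the shift along the world's x, y, z in m, then the turn, a rotation vector about the world's x, y, z in degrees, then the gripper command: -1 is fully open, 1 is shut, values between are in proportion. In form: [[dx, dy, dz, rx, ry, rz, fingers], ...]. A call has 1 to 10 rows; each row is the pose to reach, as a shift and turn from the pose commanded when the call began; what a row does not reach only later rows make up. A row lasts 1/12 s, in which the tool goes at most 41.7 mm and 7.16 degrees, less where a joint would pass 70% of its speed; a pose out of reach is approached as far as the arm can. A call with a gripper value outside its range is refused whole. The fingers move at their own pace and stop on an object; "force" is the grip in N (left out, the last holds). Time passes only in rows, so rows that repeat a pose let the fingers close. It gives the time, the measured TCP pose, the force and the opening at its end, in the units of the state.
- bot.get_obs(): the state, without advancing time (a new reading comes with each control period).
- bot.read_camera(name): name is "scene" or "top" or "wrist"; returns a dict with "color" (480x640x3 uint8, red, green, blue), "intrinsics" (3x3 intrinsics, pixels), "extrinsics" (4x4, takes a point from camera to world coordinates). Camera axes: x right, y up, looking along -z (the intrinsics and any distortion apply to the point x, -y, -z); pixel columns grow to the right and rows downward; lengths in m; the calibration is good to about 2 mm. A picture is of the moment at which its call begins. There is no depth.
- bot.hand_in(): hands the job in, once; it reports no verdict.
Trained networks look in the newest picture that a camera, given by its name, has taken for a name from the list of things; names that differ only in an ending like _2 or _b are one class to them, and where a whole thing is asked for, a point or a joint stands for the part that bears it (a point fixed in the world has none). Each returns a list of dicts, best first, with "conf" (0 to 1); they miss things now and then, are a little off and sometimes report something else, mostly with a low value. They report only what shows in the picture. A call takes as long as a camera call.
- bot.recognise(thing, camera): "location" ([column, row] as shares, 0 to 1, of the picture: columns of its width, rows of its height, amid what is visible of it).
- bot.place_of(thing, camera): "location" ([column, row] as shares, 0 to 1, of the picture: columns of its width, rows of its height: a listed point, or the origin of a listed thing).
The state is a dict: "t": time; "q": joint angles; "joint_vel": joint speeds; "joint_torque": joint torques, N m; "eef_pos": TCP position; "tool_rot": TCP orientation; "contact_force": force on the tool from outside, world axes, zero at the start; "torque": the same for the moment, N m; "gripper_width": opening from 0.0 (shut) to 1.0 (fully open).
Only numpy, scipy, OpenCV 4.12 (cv2) and the standard library are available. Lean on these libraries where they do the work, as an engineer would, in place of code of your own. Each camera call takes 0.05 s, during which the arm holds its last target.

## Working session

There is one attempt and no reset: what is moved stays moved. The work goes in short steps, Python scripts to look and compute and a tool call to move; the robot and the scene stay as the last step left them, time stands still between calls to the robot, and variables do not carry over. Pictures are saved under pics/ and viewed, and the job is handed in when it is done.

Besides the shell and the picture viewer there is one more tool, called after ">>>" by a JSON object that holds its "method" and its "body", one argument or row to a line. step_arm: Moves the arm, as the interface text tells. Its arguments: {"type":"object","properties":{"increments":{"type":"array","items":{"type":"array","items":{"type":"number"}}},"force":{"type":"number"}},"required":["increments"]}

```bash
mkdir -p pics; ls
cat > h.py <<'E'
import numpy as np, cv2
from station import bot
def shot(n,f):
    r=bot.read_camera(n); cv2.imwrite('pics/'+f,r['color'][:,:,::-1]); return r
def onplane(r,uv,z):
    K=np.array(r['intrinsics']);T=np.array(r['extrinsics'])
    d=np.linalg.inv(K)@np.array([uv[0],uv[1],1.]); d=np.array([d[0],-d[1],-d[2]])
    d=T[:3,:3]@d; o=T[:3,3]; return o+d*(z-o[2])/d[2]
def proj(r,P):
    K=np.array(r['intrinsics']);T=np.array(r['extrinsics'])
    p=T[:3,:3].T@(np.array(P)-T[:3,3]); p=K@np.array([p[0],-p[1],-p[2]]); return p[:2]/p[2]
E
python3 - <<'E'
from h import *
Z={'wheel_axis':.205,'grip':.217,'spring_a':0,'valve':0,'can':0,'tester':0}
for c in ['top','scene']:
    r=shot(c,c+'0.png'); print(c,np.array(r['extrinsics']).round(3).tolist())
    for t,z in Z.items():
        for d in bot.place_of(t,c)[:3]:
            uv=np.array(d['location'])*[640,480]; print(t,round(d['conf'],2),uv.round(),onplane(r,uv,z).round(4))
o=bot.get_obs();print(o)
E
```

```text
pics
top [[0.02, 0.984, -0.174, 0.329], [-1.0, 0.023, 0.011, 0.032], [0.015, 0.174, 0.985, 1.269], [0.0, 0.0, 0.0, 1.0]]
wheel_axis 0.63 [287. 198.] [0.596  0.0855 0.205 ]
grip 0.68 [320. 175.] [0.6372 0.0239 0.217 ]
spring_a 0.64 [273. 304.] [0.4077 0.1186 0.    ]
valve 0.66 [337. 297.] [ 0.4257 -0.0216  0.    ]
can 0.73 [381. 204.] [ 0.6385 -0.1169  0.    ]
tester 0.85 [292. 225.] [0.5852 0.082  0.    ]
scene [[-0.521, -0.708, 0.477, 0.928], [0.854, -0.435, 0.286, 0.286], [0.005, 0.556, 0.831, 0.842], [0.0, 0.0, 0.0, 1.0]]
wheel_axis 0.62 [311. 266.] [0.5898 0.0817 0.205 ]
grip 0.63 [252. 272.] [0.6446 0.0228 0.217 ]
spring_a 0.9 [401. 399.] [0.6153 0.2621 0.    ]
valve 0.89 [308. 241.] [ 0.4363 -0.0185  0.    ]
tester 0.87 [313. 336.] [0.5958 0.0896 0.    ]
{'t': 0.7, 'q': array([ 1.12191057,  0.47697357,  0.02239464,  1.55539973, -0.01149419,
        1.10928592, -0.08310693]), 'joint_vel': array([ 0.0001773 ,  0.00141987, -0.0010008 , -0.00030974,  0.00064421,
       -0.00149277, -0.00240399]), 'joint_torque': array([-2.15633095e-04, -5.96163189e+01,  1.60603914e+00, -2.81501019e+01,
        1.25766572e-02,  1.30995002e-03,  2.29803283e-05]), 'eef_pos': array([ 0.22561972, -0.63620069,  0.23132566]), 'tool_rot': array([2.85692357e-05, 9.85519977e-01, 1.69559354e-01, 1.32981792e-05]), 'contact_force': array([-1.34723627, -0.2766382 , -0.92911298]), 'torque': array([-0.00109437, -0.00554025,  0.02621837]), 'gripper_width': 0.9964757418827422}
```

View pics/top0.png

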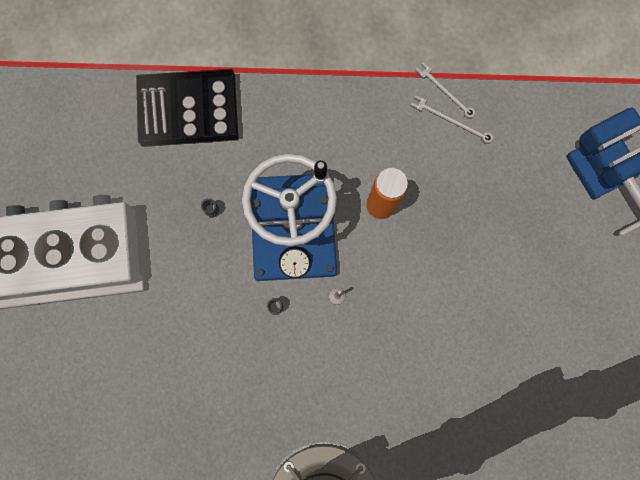

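View pics/scene0.png

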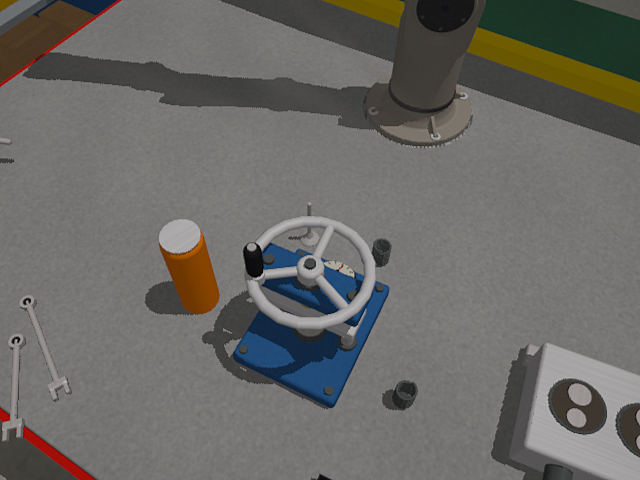

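Run:
```python
from h import *
from scipy.optimize import least_squares
for c in ['top','scene']:
    r=bot.read_camera(c); im=r['color'].astype(int); mn=im.min(2); sat=im.max(2)-mn
    m=((mn>150)&(sat<40)).astype(np.uint8)
    c0=proj(r,[.593,.084,.205])
    # radial search outer edge in world polar coords
    pts=[]
    C=np.array([.593,.084])
    for it in range(3):
        pts=[]
        for a in np.arange(0,2*np.pi,.05):
            rad=None
            for R in np.arange(.104,.07,-.0005):
                u=proj(r,[C[0]+R*np.cos(a),C[1]+R*np.sin(a),.205]).round().astype(int)
                if m[u[1],u[0]]: rad=R;break
            if rad and rad<.103: pts.append(C+rad*np.array([np.cos(a),np.sin(a)]))
        P=np.array(pts)
        s=least_squares(lambda p:np.hypot(*(P-p[:2]).T)-p[2],[*C,.09],loss='soft_l1',f_scale=.002)
        C=s.x[:2]
    print(c,len(P),s.x.round(4),np.abs(s.fun).mean())
    hi=cv2.resize(r['color'][int(c0[1])-70:int(c0[1])+70,int(c0[0])-80:int(c0[0])+80],None,fx=5,fy=5,interpolation=cv2.INTER_CUBIC)
    cv2.imwrite(f'pics/{c}_z.png',hi[:,:,::-1]); print(c0.astype(int))
    for z in(.217,.273):
      g=proj(r,[.641,.0234,z]); print((g-c0.astype(int)+[80,70])*5)
```

```text
top 116 [0.5941 0.0825 0.0877] 0.0008932957327363706
[287 199]
[565.80018234 222.7981285 ]
[568.07236015 178.08397494]
scene 115 [0.5912 0.0821 0.0871] 0.001003126205458219
[311 268]
[115.77391652 360.47259688]
[ 97.02089674 243.64717082]
```

Run:
```python
from h import *
for c in ['top','scene']:
    r=bot.read_camera(c)
    for z in(.205,):print(c,proj(r,[.593,.084,z]))
    for k in range(2):
        print([ (round(d['conf'],2),(np.array(d['location'])*[640,480]).round(1)) for d in bot.recognise('grip',c)[:2]])
```

```text
top [287.54788576 199.0684195 ]
[(0.46, array([317.1, 170. ]))]
[(0.46, array([317.1, 170. ]))]
scene [311.5359772  268.94110007]
[(0.61, array([252. , 261.1]))]
[(0.61, array([252. , 261.1]))]
```

View pics/top_z.png

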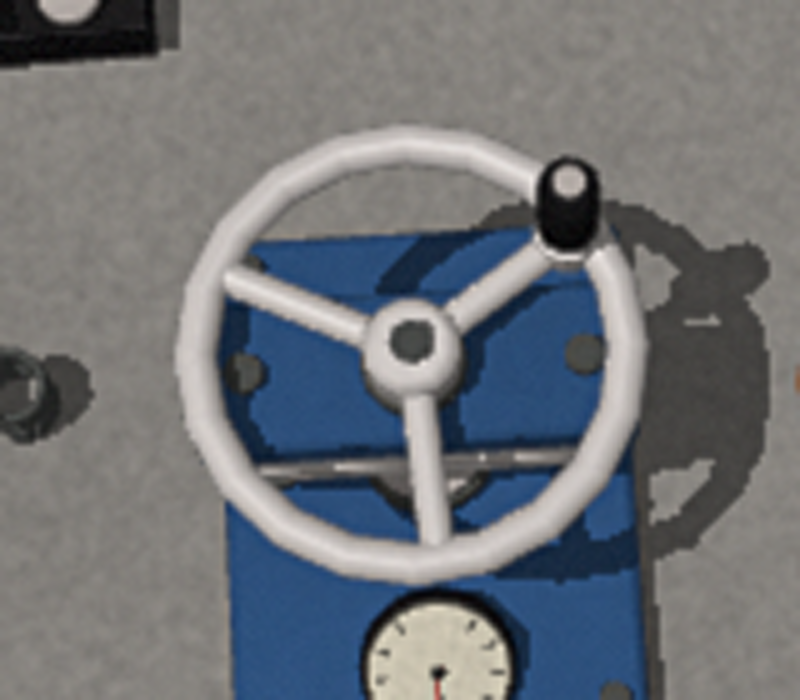

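View pics/scene_z.png

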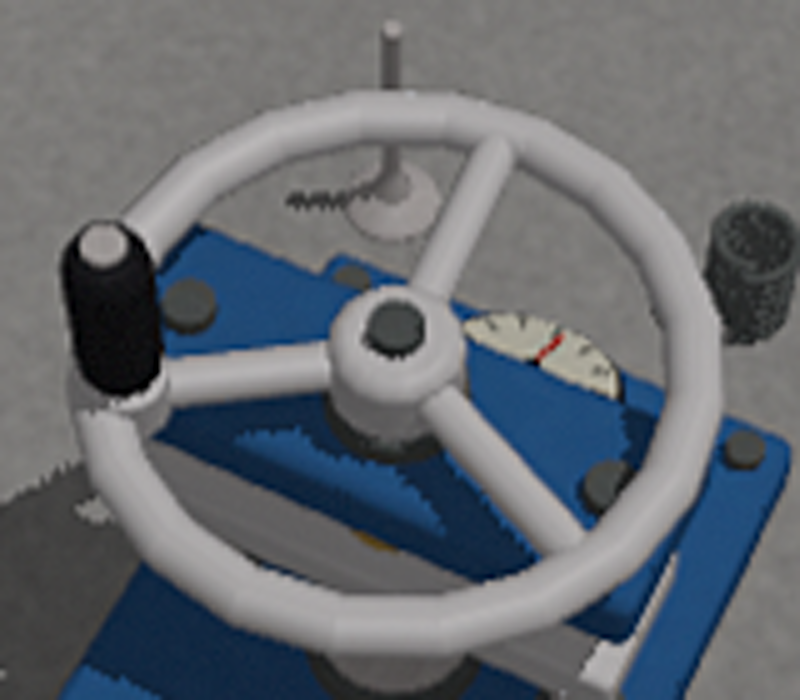

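>>> {"method": "step_arm", "body": {
  "increments": [
    [0,0.0,0.04,0,0,0,1],
    [0.02,0.03,0.08,0,0,0,1],
    [0.05,0.06,0.11,0,0,0,1],
    [0.08,0.09,0.12,0,0,0,1],
    [0.11,0.12,0.12,0,0,0,1],
    [0.14,0.15,0.12,0,0,0,1],
    [0.17,0.18,0.12,0,0,0,1],
    [0.2,0.21,0.12,0,0,0,1],
    [0.23,0.24,0.12,0,0,0,1],
    [0.26,0.27,0.12,0,0,0,1]
  ]
}}

```text
t: 1.93
eef_pos: [0.4683, -0.3831, 0.3517]
tool_rot: [0.0, 0.986, 0.169, 0.0]
contact_force: [0.6, -0.3, -0.5]
gripper_width: -0.003
```

The handle's white top sits at about (321,165) in the top view. It agrees with handle xy ≈ (0.640, 0.024), centre ≈ (0.5925, 0.0825), angle ≈ -51°. Next I check q7 against the yaw.

Run:
```python
from h import *
o=bot.get_obs();print(o['q'].round(3),o['eef_pos'].round(4),o['tool_rot'].round(4))
C=np.array([.5925,.0825])
for a in range(-51,-420,-30):
    p=np.radians(a);u=np.array([np.cos(p),np.sin(p)]);t=np.array([np.sin(p),-np.cos(p)])
    print(a,(C+.074*u-.023*t).round(3),(C+.074*u-.035*t).round(3),'dir',np.degrees(np.arctan2(t[1],t[0])).round())
```

```text
[ 0.681  0.28  -0.125  1.567  0.036  1.296 -0.68 ] [ 0.4683 -0.3831  0.3517] [3.000e-04 9.855e-01 1.695e-01 2.000e-04]
-51 [0.657 0.039] [0.666 0.047] dir -141.0
-81 [0.627 0.013] [0.639 0.015] dir -171.0
-111 [0.587 0.005] [0.599 0.001] dir 159.0
-141 [0.549 0.018] [0.557 0.009] dir 129.0
-171 [0.523 0.048] [0.525 0.036] dir 99.0
-201 [0.515 0.088] [0.511 0.076] dir 69.0
-231 [0.528 0.126] [0.519 0.118] dir 39.0
-261 [0.558 0.152] [0.546 0.15 ] dir 9.0
-291 [0.598 0.16 ] [0.586 0.164] dir -21.0
-321 [0.636 0.147] [0.628 0.156] dir -51.0
-351 [0.662 0.117] [0.66  0.129] dir -81.0
-381 [0.67  0.077] [0.674 0.089] dir -111.0
-411 [0.657 0.039] [0.666 0.047] dir -141.0
```

>>> {"method": "step_arm", "body": {
  "increments": [
    [0.03,0.04,0,0,0,5,1],
    [0.05,0.08,0,0,0,10,1],
    [0.07,0.12,0,0,0,15,1],
    [0.09,0.16,0,0,0,20,1],
    [0.11,0.2,0,0,0,20,1],
    [0.13,0.24,0,0,0,20,1],
    [0.15,0.28,0,0,0,20,1],
    [0.17,0.32,0,0,0,20,1],
    [0.19,0.36,0,0,0,20,1],
    [0.2,0.4,0,0,0,20,1]
  ]
}}

```text
t: 2.77
eef_pos: [0.6575, -0.0133, 0.3512]
tool_rot: [0.0, 0.941, 0.338, 0.0]
contact_force: [-0.0, -0.4, -0.6]
gripper_width: -0.0
```

Run:
```python
from h import *
from scipy.spatial.transform import Rotation as R
o=bot.get_obs();print(o['q'].round(3),o['eef_pos'].round(4),o['tool_rot'].round(4))
q=o['tool_rot'];print(R.from_quat([*q[1:],q[0]]).as_matrix().round(3))
```

```text
[ 0.172  0.394 -0.349  1.425  0.135  1.346 -1.064] [ 0.6575 -0.0133  0.3512] [2.000e-04 9.413e-01 3.376e-01 2.000e-04]
[[ 0.772  0.636  0.   ]
 [ 0.636 -0.772 -0.   ]
 [ 0.     0.001 -1.   ]]
```

>>> {"method": "step_arm", "body": {
  "increments": [
    [0,0,0,0,0,7,1],
    [0,0,0,0,0,14,1],
    [0,0.01,0,0,0,21,1],
    [0,0.02,0,0,0,28,1],
    [0,0.03,0,0,0,35,1],
    [0.01,0.04,0,0,0,42,1],
    [0.013,0.05,0,0,0,49,1],
    [0.013,0.06,0,0,0,56,1],
    [0.013,0.063,0,0,0,63,1],
    [0.013,0.063,0,0,0,70,1]
  ]
}}

```text
t: 3.6
eef_pos: [0.6694, 0.05, 0.3513]
tool_rot: [-0.0, 0.574, 0.819, 0.0]
contact_force: [-0.4, -0.4, -0.5]
gripper_width: 0.001
```

>>> {"method": "step_arm", "body": {
  "increments": [
    [0,0,0,0,0,7,1],
    [0,0,0,0,0,14,1],
    [0,0,0,0,0,21,1],
    [0,0,0,0,0,28,1],
    [0,0,0,0,0,35,1],
    [0,0,0,0,0,42,1],
    [0,0,0,0,0,49,1],
    [0,0,0,0,0,56,1],
    [0,0,0,0,0,63,1],
    [0,0,0,0,0,70,1]
  ]
}}

```text
t: 4.43
eef_pos: [0.6696, 0.0481, 0.3513]
tool_rot: [-0.0, 0.001, 1.0, -0.0]
contact_force: [0.8, -0.3, 1.0]
gripper_width: -0.003
```

>>> {"method": "step_arm", "body": {
  "increments": [
    [0,0,0,0,0,7,1],
    [0,0,0,0,0,14,1],
    [0,0,0,0,0,21,1],
    [0,0,0,0,0,28,1],
    [0,0,0,0,0,35,1],
    [0,0,0,0,0,40,1],
    [0,0,0,0,0,40,1],
    [0,0,0,0,0,40,1]
  ]
}}

```text
t: 5.1
eef_pos: [0.6696, 0.0482, 0.3511]
tool_rot: [-0.0, -0.337, 0.942, 0.0]
contact_force: [0.2, -0.3, 0.5]
gripper_width: -0.002
```

```bash
cat >> h.py <<'E'
from scipy.spatial.transform import Rotation as R
def st():
    o=bot.get_obs();q=o['tool_rot'];M=R.from_quat([*q[1:],q[0]]).as_matrix()
    print(round(o['t'],2),'q',o['q'].round(2),'p',o['eef_pos'].round(4),'yaw',np.degrees(np.arctan2(M[1,0],M[0,0])).round(1),'F',o['contact_force'].round(1)); return o
E
python3 - <<'E'
from h import *
st(); shot('top','top1.png');shot('wrist','w1.png')
E
```

```text
5.1 q [ 0.45  0.56 -0.98  1.36  0.46  1.46  1.75] p [0.6696 0.0482 0.3511] yaw -140.7 F [ 0.2 -0.3  0.5]
```

View pics/w1.png

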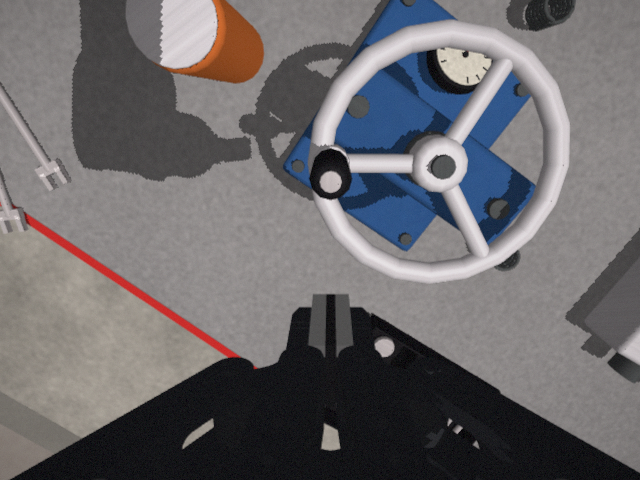

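View pics/top1.png

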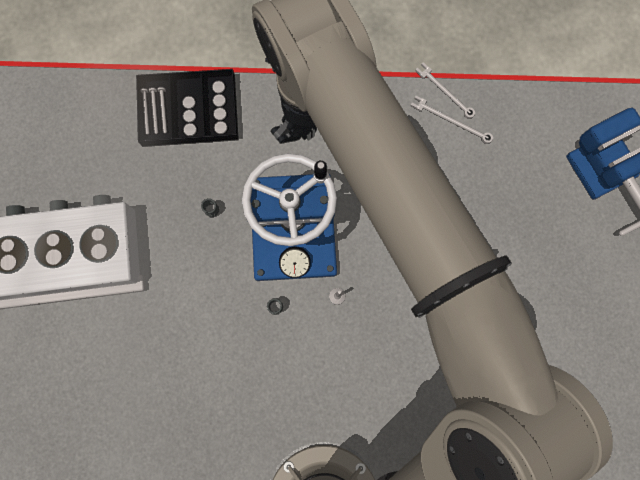

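Run:
```python
from h import *
r=bot.read_camera('top');print(proj(r,[.6696,.0482,.3511]));r=bot.read_camera('wrist');print(proj(r,[.6696,.0482,.3511]),proj(r,[.640,.0235,.273]),proj(r,[.5925,.0825,.223]))
```

```text
[306.81335332 133.64093455]
[330.65898687 310.23807551] [330.06067025 175.33073538] [446.56380779 163.26326673]
```

>>> {"method": "step_arm", "body": {
  "increments": [
    [0.002,0.001,-0.03,0,0,0,1],
    [0.002,0.001,-0.06,0,0,0,1],
    [0.002,0.001,-0.09,0,0,0,1],
    [0.002,0.001,-0.105,0,0,0,1],
    [0.002,0.001,-0.117,0,0,0,1],
    [0.002,0.001,-0.117,0,0,0,1]
  ]
}}

```text
t: 5.8
eef_pos: [0.6706, 0.0489, 0.2321]
tool_rot: [-0.002, -0.338, 0.941, 0.0]
contact_force: [0.2, 0.1, -1.0]
gripper_width: -0.002
```

```bash
cat > tab.py <<'E'
import sys; from h import *
a0=float(sys.argv[1]); d=float(sys.argv[2]); step=float(sys.argv[3])
o=st(); p=o['eef_pos'][:2]
C=np.array([.5935,.082]); out=[]
for k in range(1,11):
    a=np.radians(a0-step*k);u=np.array([np.cos(a),np.sin(a)]);t=np.array([np.sin(a),-np.cos(a)])
    f=C+.074*u-d*t-p; out.append([round(f[0],3),round(f[1],3),0,0,0,-step*k,1])
print(out)
E
python3 tab.py -51 .023 4
python3 - <<'E'
from h import *
shot('wrist','w2.png')
E
```

```text
5.8 q [ 0.44  0.65 -0.94  1.51  0.53  1.26  1.69] p [0.6706 0.0489 0.2321] yaw -140.5 F [ 0.2  0.1 -1. ]
[[np.float64(-0.016), np.float64(-0.014), 0, 0, 0, -4.0, 1], [np.float64(-0.019), np.float64(-0.019), 0, 0, 0, -8.0, 1], [np.float64(-0.023), np.float64(-0.022), 0, 0, 0, -12.0, 1], [np.float64(-0.027), np.float64(-0.026), 0, 0, 0, -16.0, 1], [np.float64(-0.031), np.float64(-0.029), 0, 0, 0, -20.0, 1], [np.float64(-0.036), np.float64(-0.032), 0, 0, 0, -24.0, 1], [np.float64(-0.04), np.float64(-0.035), 0, 0, 0, -28.0, 1], [np.float64(-0.045), np.float64(-0.038), 0, 0, 0, -32.0, 1], [np.float64(-0.05), np.float64(-0.04), 0, 0, 0, -36.0, 1], [np.float64(-0.055), np.float64(-0.041), 0, 0, 0, -40.0, 1]]
```

View pics/w2.png

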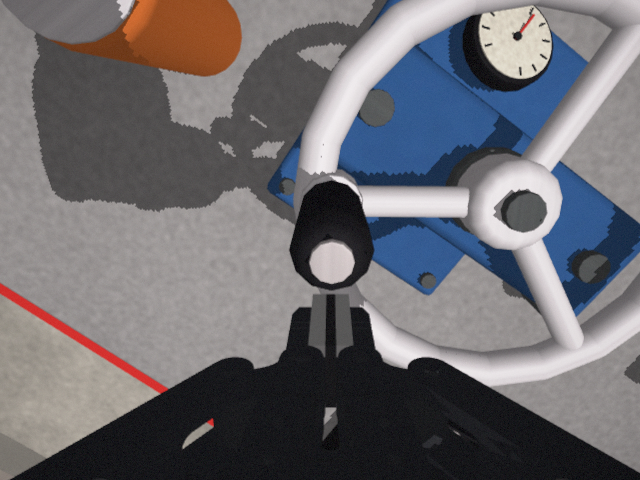

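The handle top is at (332,262), straight ahead of the fingertips at (330,296). First I make contact slowly.

>>> {"method": "step_arm", "body": {
  "increments": [
    [-0.005,-0.004,0.002,0,0,0,1],
    [-0.008,-0.006,0.002,0,0,0,1],
    [-0.01,-0.008,0.002,0,0,-1,1],
    [-0.012,-0.01,0.002,0,0,-2,1],
    [-0.014,-0.012,0.002,0,0,-3,1],
    [-0.016,-0.014,0.002,0,0,-4,1],
    [-0.019,-0.017,0.002,0,0,-6,1],
    [-0.021,-0.02,0.002,0,0,-9,1],
    [-0.023,-0.022,0.002,0,0,-12,1]
  ]
}}

```text
t: 6.6
eef_pos: [0.6493, 0.0278, 0.2373]
tool_rot: [0.001, -0.236, 0.972, 0.0]
contact_force: [3.5, 1.4, 2.7]
gripper_width: 0.002
```

```bash
sed -i 's/round(f\[0\],3),round(f\[1\],3)/float(f[0].round(3)),float(f[1].round(3))/' tab.py; python3 tab.py -63 .023 4
python3 - <<'E'
from h import *
shot('wrist','w3.png')
E
```

```text
6.6 q [ 0.48  0.59 -0.91  1.57  0.48  1.22  1.53] p [0.6493 0.0278 0.2373] yaw -152.7 F [3.5 1.4 2.7]
[[-0.006, -0.005, 0, 0, 0, -4.0, 1], [-0.01, -0.008, 0, 0, 0, -8.0, 1], [-0.014, -0.011, 0, 0, 0, -12.0, 1], [-0.019, -0.014, 0, 0, 0, -16.0, 1], [-0.024, -0.016, 0, 0, 0, -20.0, 1], [-0.029, -0.019, 0, 0, 0, -24.0, 1], [-0.034, -0.02, 0, 0, 0, -28.0, 1], [-0.039, -0.022, 0, 0, 0, -32.0, 1], [-0.045, -0.022, 0, 0, 0, -36.0, 1], [-0.05, -0.023, 0, 0, 0, -40.0, 1]]
```

View pics/w3.png

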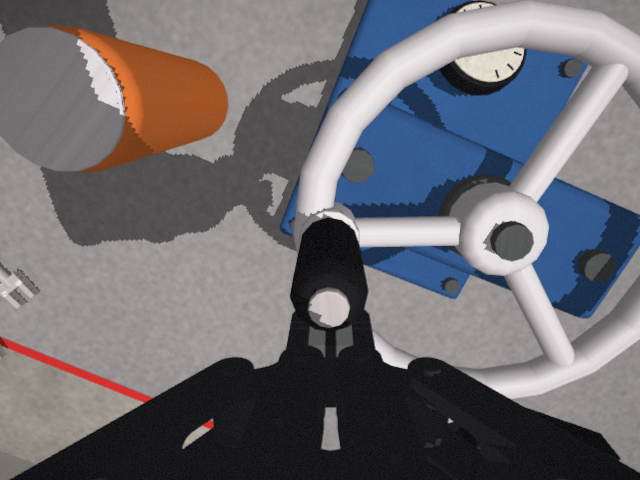

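>>> {"method": "step_arm", "body": {
  "increments": [
    [-0.004,-0.003,-0.001,0,0,-4,1],
    [-0.008,-0.006,-0.001,0,0,-8,1],
    [-0.013,-0.009,-0.001,0,0,-12,1],
    [-0.018,-0.012,-0.001,0,0,-16,1],
    [-0.023,-0.014,-0.001,0,0,-20,1],
    [-0.028,-0.017,-0.001,0,0,-24,1],
    [-0.033,-0.018,-0.001,0,0,-28,1],
    [-0.038,-0.02,-0.001,0,0,-32,1],
    [-0.044,-0.021,-0.001,0,0,-36,1],
    [-0.049,-0.021,-0.001,0,0,-40,1]
  ]
}}

```text
t: 7.48
eef_pos: [0.6004, 0.0057, 0.2361]
tool_rot: [0.001, 0.111, 0.994, -0.0]
contact_force: [4.6, -0.7, 1.6]
gripper_width: 0.004
```

```bash
python3 tab.py -103 .023 4
python3 - <<'E'
from h import *
shot('wrist','w4.png')
E
```

```text
7.48 q [ 0.47  0.46 -0.79  1.7   0.35  1.13  0.94] p [0.6004 0.0057 0.2361] yaw 167.3 F [ 4.6 -0.7  1.6]
[[-0.006, -0.001, 0, 0, 0, -4.0, 1], [-0.012, -0.001, 0, 0, 0, -8.0, 1], [-0.017, -0.001, 0, 0, 0, -12.0, 1], [-0.023, 0.0, 0, 0, 0, -16.0, 1], [-0.028, 0.002, 0, 0, 0, -20.0, 1], [-0.033, 0.003, 0, 0, 0, -24.0, 1], [-0.038, 0.005, 0, 0, 0, -28.0, 1], [-0.043, 0.008, 0, 0, 0, -32.0, 1], [-0.048, 0.01, 0, 0, 0, -36.0, 1], [-0.052, 0.013, 0, 0, 0, -40.0, 1]]
```

View pics/w4.png

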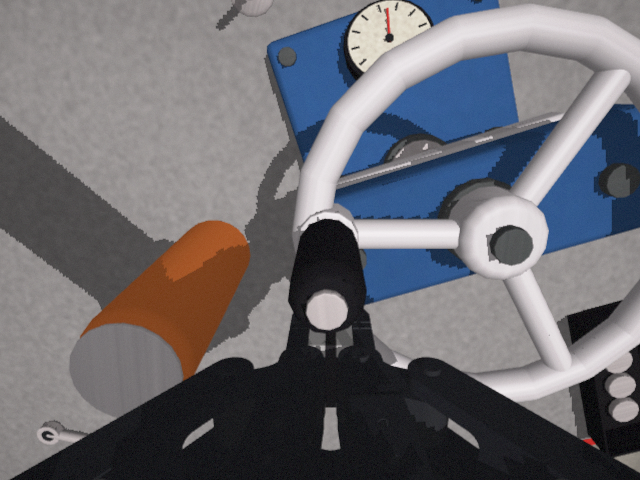

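>>> {"method": "step_arm", "body": {
  "increments": [
    [-0.006,-0.001,0,0,0,-4,1],
    [-0.012,-0.001,0,0,0,-8,1],
    [-0.017,-0.001,0,0,0,-12,1],
    [-0.023,0.0,0,0,0,-16,1],
    [-0.028,0.002,0,0,0,-20,1],
    [-0.033,0.003,0,0,0,-24,1],
    [-0.038,0.005,0,0,0,-28,1],
    [-0.043,0.008,0,0,0,-32,1],
    [-0.048,0.01,0,0,0,-36,1],
    [-0.052,0.013,0,0,0,-40,1]
  ]
}}

```text
t: 8.37
eef_pos: [0.5479, 0.0181, 0.2357]
tool_rot: [0.001, 0.443, 0.896, -0.001]
contact_force: [2.3, -4.3, 1.6]
gripper_width: 0.003
```

```bash
python3 tab.py -143 .023 4
```

```text
8.37 q [ 0.4   0.34 -0.67  1.82  0.24  1.06  0.29] p [0.5479 0.0181 0.2357] yaw 127.4 F [ 2.3 -4.3  1.6]
[[-0.004, 0.004, 0, 0, 0, -4.0, 1], [-0.008, 0.008, 0, 0, 0, -8.0, 1], [-0.012, 0.012, 0, 0, 0, -12.0, 1], [-0.015, 0.016, 0, 0, 0, -16.0, 1], [-0.018, 0.02, 0, 0, 0, -20.0, 1], [-0.021, 0.025, 0, 0, 0, -24.0, 1], [-0.024, 0.03, 0, 0, 0, -28.0, 1], [-0.026, 0.035, 0, 0, 0, -32.0, 1], [-0.028, 0.04, 0, 0, 0, -36.0, 1], [-0.029, 0.045, 0, 0, 0, -40.0, 1]]
```

>>> {"method": "step_arm", "body": {
  "increments": [
    [-0.004,0.004,0,0,0,-4,1],
    [-0.008,0.008,0,0,0,-8,1],
    [-0.012,0.012,0,0,0,-12,1],
    [-0.015,0.016,0,0,0,-16,1],
    [-0.018,0.02,0,0,0,-20,1],
    [-0.021,0.025,0,0,0,-24,1],
    [-0.024,0.03,0,0,0,-28,1],
    [-0.026,0.035,0,0,0,-32,1],
    [-0.028,0.04,0,0,0,-36,1],
    [-0.029,0.045,0,0,0,-40,1]
  ]
}}

```text
t: 9.2
eef_pos: [0.518, 0.063, 0.2353]
tool_rot: [0.0, 0.723, 0.691, -0.001]
contact_force: [-1.0, -3.5, 2.2]
gripper_width: -0.001
```

```bash
python3 tab.py -183 .023 4
python3 - <<'E'
from h import *
shot('wrist','w5.png')
E
```

```text
9.2 q [ 0.25  0.28 -0.58  1.88  0.18  1.04 -0.45] p [0.518  0.063  0.2353] yaw 87.4 F [-1.  -3.5  2.2]
[[-0.001, 0.005, 0, 0, 0, -4.0, 1], [-0.002, 0.011, 0, 0, 0, -8.0, 1], [-0.002, 0.016, 0, 0, 0, -12.0, 1], [-0.002, 0.021, 0, 0, 0, -16.0, 1], [-0.002, 0.027, 0, 0, 0, -20.0, 1], [-0.001, 0.032, 0, 0, 0, -24.0, 1], [0.0, 0.037, 0, 0, 0, -28.0, 1], [0.002, 0.043, 0, 0, 0, -32.0, 1], [0.004, 0.048, 0, 0, 0, -36.0, 1], [0.006, 0.053, 0, 0, 0, -40.0, 1]]
```

View pics/w5.png

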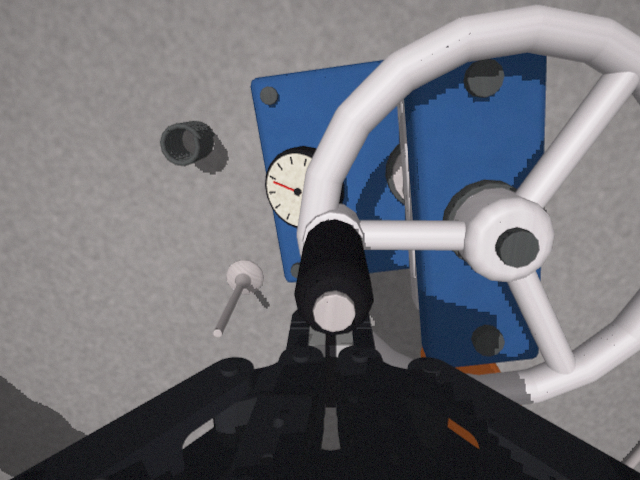

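Contact is still centred: the handle top is at (334,312) and the wheel is tracking. I carry on.

>>> {"method": "step_arm", "body": {
  "increments": [
    [-0.001,0.005,0,0,0,-4,1],
    [-0.002,0.011,0,0,0,-8,1],
    [-0.002,0.016,0,0,0,-12,1],
    [-0.002,0.021,0,0,0,-16,1],
    [-0.002,0.027,0,0,0,-20,1],
    [-0.001,0.032,0,0,0,-24,1],
    [0,0.037,0,0,0,-28,1],
    [0.002,0.043,0,0,0,-32,1],
    [0.004,0.048,0,0,0,-36,1],
    [0.006,0.053,0,0,0,-40,1]
  ]
}}

```text
t: 10.08
eef_pos: [0.5236, 0.1165, 0.2349]
tool_rot: [0.0, 0.915, 0.403, -0.002]
contact_force: [-2.0, -2.8, 2.7]
gripper_width: 0.002
```

```bash
python3 tab.py -223 .023 4
```

```text
10.08 q [ 0.07  0.29 -0.49  1.85  0.15  1.04 -1.22] p [0.5236 0.1165 0.2349] yaw 47.5 F [-2.  -2.8  2.7]
[[0.003, 0.004, 0, 0, 0, -4.0, 1], [0.005, 0.009, 0, 0, 0, -8.0, 1], [0.009, 0.013, 0, 0, 0, -12.0, 1], [0.012, 0.017, 0, 0, 0, -16.0, 1], [0.016, 0.021, 0, 0, 0, -20.0, 1], [0.02, 0.025, 0, 0, 0, -24.0, 1], [0.024, 0.028, 0, 0, 0, -28.0, 1], [0.029, 0.031, 0, 0, 0, -32.0, 1], [0.033, 0.034, 0, 0, 0, -36.0, 1], [0.038, 0.036, 0, 0, 0, -40.0, 1]]
```

>>> {"method": "step_arm", "body": {
  "increments": [
    [0.003,0.004,0,0,0,-4,1],
    [0.005,0.009,0,0,0,-8,1],
    [0.009,0.013,0,0,0,-12,1],
    [0.012,0.017,0,0,0,-16,1],
    [0.016,0.021,0,0,0,-20,1],
    [0.02,0.025,0,0,0,-24,1],
    [0.024,0.028,0,0,0,-28,1],
    [0.029,0.031,0,0,0,-32,1],
    [0.033,0.034,0,0,0,-36,1],
    [0.038,0.036,0,0,0,-40,1]
  ]
}}

```text
t: 10.92
eef_pos: [0.561, 0.1537, 0.2348]
tool_rot: [0.0, 0.998, 0.066, -0.002]
contact_force: [-3.4, 1.7, 3.2]
gripper_width: 0.001
```

```bash
python3 tab.py -263 .023 4
```

```text
10.92 q [-0.09  0.35 -0.36  1.76  0.14  1.06 -1.94] p [0.561  0.1537 0.2348] yaw 7.6 F [-3.4  1.7  3.2]
[[0.006, 0.001, 0, 0, 0, -4.0, 1], [0.011, 0.003, 0, 0, 0, -8.0, 1], [0.016, 0.004, 0, 0, 0, -12.0, 1], [0.021, 0.005, 0, 0, 0, -16.0, 1], [0.027, 0.006, 0, 0, 0, -20.0, 1], [0.032, 0.006, 0, 0, 0, -24.0, 1], [0.038, 0.006, 0, 0, 0, -28.0, 1], [0.043, 0.005, 0, 0, 0, -32.0, 1], [0.048, 0.004, 0, 0, 0, -36.0, 1], [0.053, 0.003, 0, 0, 0, -40.0, 1]]
```

>>> {"method": "step_arm", "body": {
  "increments": [
    [0.006,0.001,0,0,0,-4,1],
    [0.011,0.003,0,0,0,-8,1],
    [0.016,0.004,0,0,0,-12,1],
    [0.021,0.005,0,0,0,-16,1],
    [0.027,0.006,0,0,0,-20,1],
    [0.032,0.006,0,0,0,-24,1],
    [0.038,0.006,0,0,0,-28,1],
    [0.043,0.005,0,0,0,-32,1],
    [0.048,0.004,0,0,0,-36,1],
    [0.053,0.003,0,0,0,-36,1]
  ]
}}

```text
t: 11.75
eef_pos: [0.6143, 0.1575, 0.2348]
tool_rot: [0.0, 0.97, -0.245, -0.002]
contact_force: [-3.9, 2.3, 1.0]
gripper_width: -0.001
```

```bash
python3 tab.py -303 .023 4
python3 - <<'E'
from h import *
shot('wrist','w6.png');shot('top','top6.png')
E
```

```text
11.75 q [-0.18  0.42 -0.23  1.64  0.1   1.1  -2.5 ] p [0.6143 0.1575 0.2348] yaw -28.4 F [-3.9  2.3  1. ]
[[0.005, -0.003, 0, 0, 0, -4.0, 1], [0.01, -0.005, 0, 0, 0, -8.0, 1], [0.015, -0.007, 0, 0, 0, -12.0, 1], [0.02, -0.01, 0, 0, 0, -16.0, 1], [0.024, -0.013, 0, 0, 0, -20.0, 1], [0.029, -0.016, 0, 0, 0, -24.0, 1], [0.033, -0.02, 0, 0, 0, -28.0, 1], [0.037, -0.023, 0, 0, 0, -32.0, 1], [0.04, -0.028, 0, 0, 0, -36.0, 1], [0.043, -0.032, 0, 0, 0, -40.0, 1]]
```

View pics/w6.png

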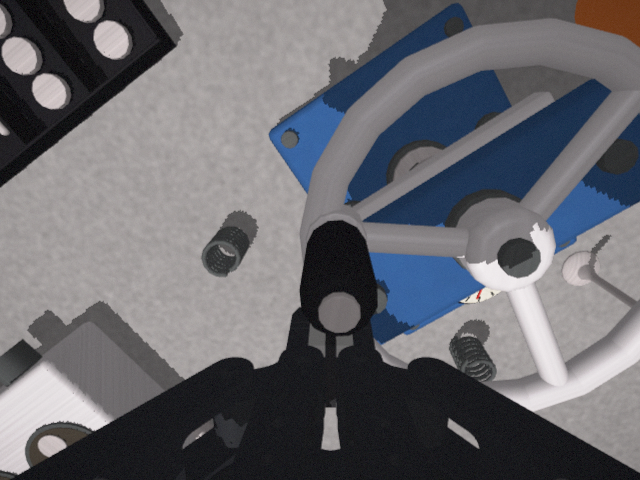

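View pics/top6.png

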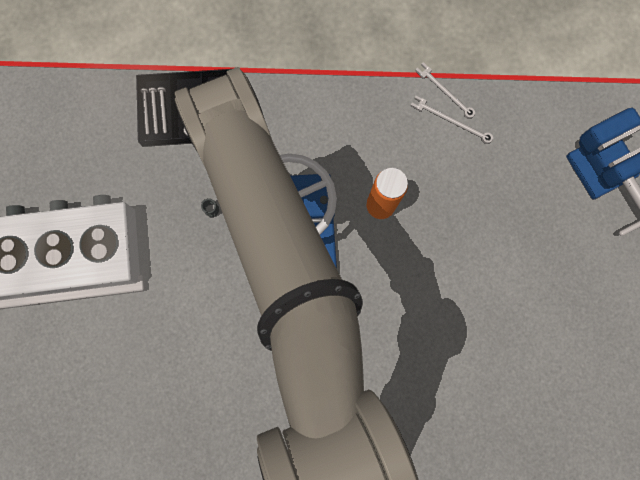

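Now I back off and turn the tool by 180°, so the opposite face can push the rest.

>>> {"method": "step_arm", "body": {
  "increments": [
    [-0.01,0.005,0,0,0,0,1],
    [-0.02,0.012,0.003,0,0,0,1],
    [-0.025,0.016,0.005,0,0,4,1],
    [-0.025,0.016,0.005,0,0,11,1],
    [-0.025,0.016,0.005,0,0,18,1],
    [-0.025,0.016,0.005,0,0,25,1],
    [-0.025,0.016,0.005,0,0,32,1],
    [-0.025,0.016,0.005,0,0,39,1],
    [-0.025,0.016,0.005,0,0,46,1],
    [-0.025,0.016,0.005,0,0,53,1]
  ]
}}

```text
t: 12.68
eef_pos: [0.5894, 0.1731, 0.2407]
tool_rot: [0.0, 0.976, 0.217, 0.0]
contact_force: [0.4, -0.1, 0.4]
gripper_width: 0.001
```

>>> {"method": "step_arm", "body": {
  "increments": [
    [0,0,0,0,0,7,1],
    [0,0,0,0,0,14,1],
    [0,0,0,0,0,21,1],
    [0,0,0,0,0,28,1],
    [0,0,0,0,0,35,1],
    [0,0,0,0,0,42,1],
    [0,0,0,0,0,49,1],
    [0,0,0,0,0,56,1],
    [0,0,0,0,0,63,1],
    [0,0,0,0,0,70,1]
  ]
}}

```text
t: 13.52
eef_pos: [0.5895, 0.173, 0.2408]
tool_rot: [0.0, 0.676, 0.737, 0.0]
contact_force: [-0.8, 0.4, 0.7]
gripper_width: 0.001
```

>>> {"method": "step_arm", "body": {
  "increments": [
    [0,0,0,0,0,7,1],
    [0,0,0,0,0,14,1],
    [0,0,0,0,0,21,1],
    [0,0,0,0,0,28,1],
    [0,0,0,0,0,35,1],
    [0,0,0,0,0,42,1],
    [0,0,0,0,0,49,1],
    [0,0,-0.002,0,0,54,1],
    [0,0,-0.005,0,0,54,1],
    [0,0,-0.005,0,0,54,1]
  ]
}}

```text
t: 14.35
eef_pos: [0.5896, 0.1726, 0.2349]
tool_rot: [-0.0, 0.272, 0.962, -0.0]
contact_force: [0.1, -0.7, -1.6]
gripper_width: -0.001
```

```bash
python3 tab.py -303 .023 4
python3 - <<'E'
from h import *
shot('wrist','w7.png')
r=shot('scene','s7.png')
for a in (-298,-303,-308):
  a=np.radians(a);print(proj(r,[.5935+.074*np.cos(a),.082+.074*np.sin(a),.273]))
E
```

```text
14.35 q [ 0.24  0.51 -0.86  1.66  0.42  1.17  0.29] p [0.5896 0.1726 0.2349] yaw 148.5 F [ 0.1 -0.7 -1.6]
[[0.03, -0.018, 0, 0, 0, -4.0, 1], [0.035, -0.02, 0, 0, 0, -8.0, 1], [0.04, -0.022, 0, 0, 0, -12.0, 1], [0.045, -0.025, 0, 0, 0, -16.0, 1], [0.049, -0.028, 0, 0, 0, -20.0, 1], [0.053, -0.031, 0, 0, 0, -24.0, 1], [0.058, -0.035, 0, 0, 0, -28.0, 1], [0.061, -0.038, 0, 0, 0, -32.0, 1], [0.065, -0.043, 0, 0, 0, -36.0, 1], [0.068, -0.047, 0, 0, 0, -40.0, 1]]
[341.48783093 284.16675512]
[336.79812787 286.36525221]
[331.87109048 288.20312936]
```

View pics/w7.png

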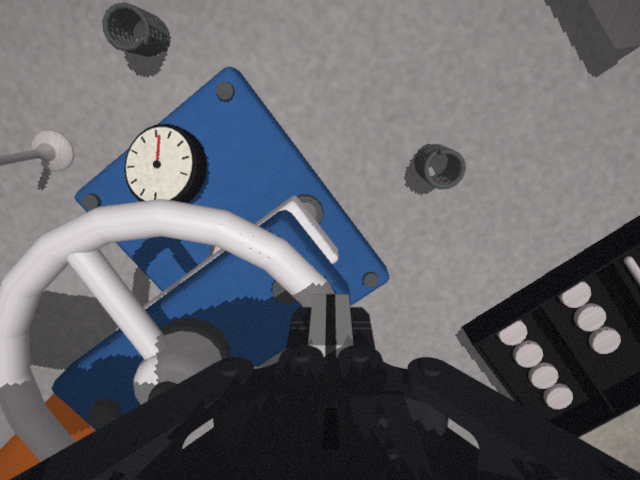

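View pics/s7.png

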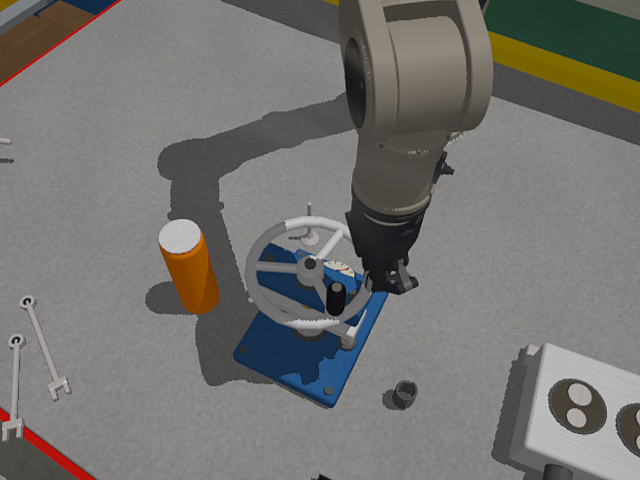

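The scene view shows the handle top at (337,287), so its angle is -303° as planned. I close in slowly, then push on.

>>> {"method": "step_arm", "body": {
  "increments": [
    [0.008,-0.005,0,0,0,0,1],
    [0.014,-0.009,0,0,0,0,1],
    [0.018,-0.011,0,0,0,0,1],
    [0.021,-0.013,0,0,0,-1,1],
    [0.024,-0.015,0,0,0,-2,1],
    [0.027,-0.016,0,0,0,-3,1],
    [0.03,-0.018,0,0,0,-4,1],
    [0.034,-0.02,0,0,0,-7,1],
    [0.037,-0.021,0,0,0,-10,1],
    [0.04,-0.022,0,0,0,-12,1]
  ]
}}

```text
t: 15.28
eef_pos: [0.63, 0.1514, 0.2352]
tool_rot: [-0.001, 0.371, 0.928, 0.0]
contact_force: [-3.0, 2.4, 0.5]
gripper_width: -0.003
```

```bash
python3 tab.py -315 .023 4
```

```text
15.28 q [ 0.22  0.55 -0.79  1.58  0.41  1.19  0.15] p [0.63   0.1514 0.2352] yaw 136.4 F [-3.   2.4  0.5]
[[0.004, -0.004, 0, 0, 0, -4.0, 1], [0.009, -0.007, 0, 0, 0, -8.0, 1], [0.013, -0.01, 0, 0, 0, -12.0, 1], [0.017, -0.013, 0, 0, 0, -16.0, 1], [0.021, -0.017, 0, 0, 0, -20.0, 1], [0.024, -0.021, 0, 0, 0, -24.0, 1], [0.028, -0.026, 0, 0, 0, -28.0, 1], [0.03, -0.03, 0, 0, 0, -32.0, 1], [0.033, -0.035, 0, 0, 0, -36.0, 1], [0.035, -0.04, 0, 0, 0, -40.0, 1]]
```

>>> {"method": "step_arm", "body": {
  "increments": [
    [0.004,-0.004,0,0,0,-4,1],
    [0.009,-0.007,0,0,0,-8,1],
    [0.013,-0.01,0,0,0,-12,1],
    [0.017,-0.013,0,0,0,-16,1],
    [0.021,-0.017,0,0,0,-20,1],
    [0.024,-0.021,0,0,0,-24,1],
    [0.028,-0.026,0,0,0,-28,1],
    [0.03,-0.03,0,0,0,-32,1],
    [0.033,-0.035,0,0,0,-36,1],
    [0.035,-0.04,0,0,0,-40,1]
  ]
}}

```text
t: 16.12
eef_pos: [0.6657, 0.1121, 0.2353]
tool_rot: [-0.001, 0.667, 0.745, 0.001]
contact_force: [0.9, 3.6, -1.5]
gripper_width: 0.001
```

```bash
python3 tab.py -355 .023 4;python3 - <<'E'
from h import *
shot('scene','s8.png')
E
```

```text
16.12 q [ 0.16  0.55 -0.62  1.52  0.33  1.18 -0.4 ] p [0.6657 0.1121 0.2353] yaw 96.4 F [ 0.9  3.6 -1.5]
[[0.001, -0.006, 0, 0, 0, -4.0, 1], [0.003, -0.011, 0, 0, 0, -8.0, 1], [0.004, -0.016, 0, 0, 0, -12.0, 1], [0.005, -0.022, 0, 0, 0, -16.0, 1], [0.005, -0.027, 0, 0, 0, -20.0, 1], [0.005, -0.032, 0, 0, 0, -24.0, 1], [0.005, -0.038, 0, 0, 0, -28.0, 1], [0.004, -0.043, 0, 0, 0, -32.0, 1], [0.003, -0.048, 0, 0, 0, -36.0, 1], [0.002, -0.054, 0, 0, 0, -40.0, 1]]
```

View pics/s8.png

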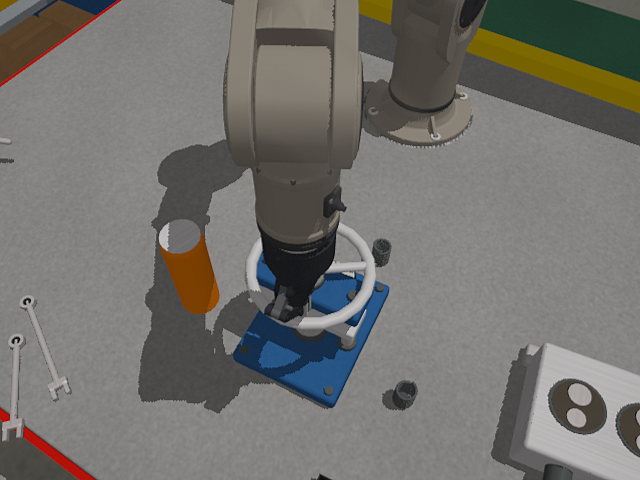

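>>> {"method": "step_arm", "body": {
  "increments": [
    [0.001,-0.006,0,0,0,-4,1],
    [0.003,-0.011,0,0,0,-8,1],
    [0.004,-0.016,0,0,0,-12,1],
    [0.005,-0.022,0,0,0,-16,1],
    [0.005,-0.027,0,0,0,-20,1],
    [0.005,-0.032,0,0,0,-24,1],
    [0.005,-0.038,0,0,0,-28,1],
    [0.004,-0.043,0,0,0,-32,1],
    [0.003,-0.048,0,0,0,-36,1],
    [0.002,-0.053,0,0,0,-40,1]
  ]
}}

```text
t: 17.0
eef_pos: [0.668, 0.0585, 0.2353]
tool_rot: [-0.0, 0.881, 0.473, 0.001]
contact_force: [2.2, 3.7, -1.6]
gripper_width: -0.002
```

```bash
python3 tab.py -395 .023 2;python3 - <<'E'
from h import *
shot('wrist','w9.png')
r=shot('scene','s9.png')
for a in (-385,-395,-411):
  a=np.radians(a);print(proj(r,[.5935+.074*np.cos(a),.082+.074*np.sin(a),.273]))
E
```

```text
17.0 q [ 0.14  0.51 -0.47  1.54  0.24  1.15 -0.95] p [0.668  0.0585 0.2353] yaw 56.5 F [ 2.2  3.7 -1.6]
[[-0.002, -0.003, 0, 0, 0, -2.0, 1], [-0.003, -0.005, 0, 0, 0, -4.0, 1], [-0.004, -0.008, 0, 0, 0, -6.0, 1], [-0.005, -0.01, 0, 0, 0, -8.0, 1], [-0.006, -0.013, 0, 0, 0, -10.0, 1], [-0.007, -0.015, 0, 0, 0, -12.0, 1], [-0.009, -0.017, 0, 0, 0, -14.0, 1], [-0.01, -0.02, 0, 0, 0, -16.0, 1], [-0.012, -0.022, 0, 0, 0, -18.0, 1], [-0.013, -0.024, 0, 0, 0, -20.0, 1]]
[259.57337857 267.8023187 ]
[255.05129097 259.96133675]
[251.54731169 246.58280094]
```

View pics/s9.png

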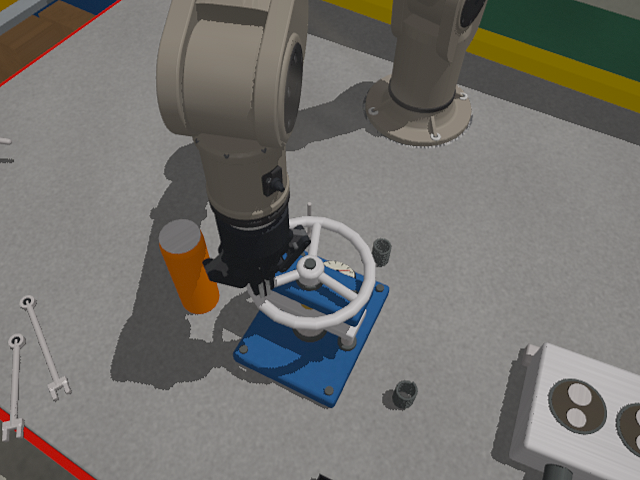

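View pics/w9.png

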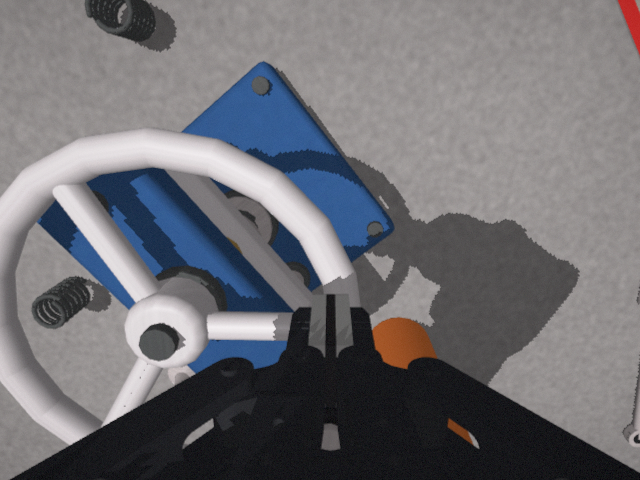

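>>> {"method": "step_arm", "body": {
  "increments": [
    [-0.002,-0.003,0,0,0,-2,1],
    [-0.003,-0.005,0,0,0,-4,1],
    [-0.004,-0.008,0,0,0,-6,1],
    [-0.005,-0.01,0,0,0,-8,1],
    [-0.006,-0.013,0,0,0,-10,1],
    [-0.007,-0.015,0,0,0,-12,1],
    [-0.009,-0.017,0,0,0,-14,1],
    [-0.0095,-0.019,0,0,0,-15,1],
    [-0.0095,-0.019,0,0,0,-15,1],
    [-0.0095,-0.019,0,0,0,-15,1]
  ]
}}

```text
t: 17.93
eef_pos: [0.6583, 0.0386, 0.2355]
tool_rot: [0.0, 0.935, 0.355, 0.0]
contact_force: [2.3, 1.2, -0.4]
gripper_width: 0.004
```

>>> {"method": "step_arm", "body": {
  "increments": [
    [0.006,0.005,0,0,0,0,1],
    [0.015,0.012,0,0,0,0,1],
    [0.025,0.02,0.01,0,0,0,1],
    [0.03,0.025,0.04,0,0,0,1],
    [0.03,0.025,0.08,0,0,0,1],
    [0.03,0.025,0.12,0,0,0,1],
    [0.03,0.05,0.13,0,0,0,1],
    [0.03,0.08,0.13,0,0,0,1],
    [0.03,0.11,0.13,0,0,0,1],
    [0.03,0.11,0.13,0,0,0,1]
  ]
}}

```text
t: 18.77
eef_pos: [0.6865, 0.1578, 0.3654]
tool_rot: [-0.003, 0.933, 0.359, 0.0]
contact_force: [-1.7, 1.7, 0.2]
gripper_width: 0.001
```

Run:
```python
from h import *
st()
for c in ['scene','top']:
    r=shot(c,c+'10.png')
    print(c,[ (t,round(d['conf'],2),(np.array(d['location'])*[640,480]).round(1)) for t in ('grip','spring_a','valve','can') for d in bot.place_of(t,c)[:2]])
a=cv2.imread('pics/scene0.png')[200:320,200:400];b=cv2.imread('pics/scene10.png')[200:320,200:400]
cv2.imwrite('pics/cmp.png',cv2.resize(np.vstack([a,b]),None,fx=2.5,fy=2.5,interpolation=cv2.INTER_CUBIC))
```

```text
18.77 q [-0.04  0.49 -0.44  1.27  0.2   1.43 -1.29] p [0.6865 0.1578 0.3654] yaw 42.1 F [-1.7  1.7  0.2]
scene [('grip', 0.69, array([255. , 270.4])), ('spring_a', 0.81, array([400.6, 397.5])), ('spring_a', 0.7, array([380.4, 258. ])), ('valve', 0.43, array([403. , 400.8])), ('can', 0.76, array([201.6, 298.6]))]
top [('spring_a', 0.76, array([211.2, 208.8])), ('spring_a', 0.52, array([274.5, 307.7])), ('can', 0.68, array([382. , 207.2]))]
```

View pics/cmp.png

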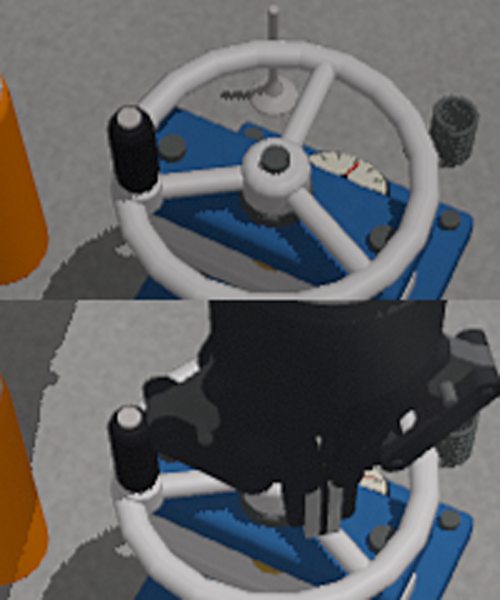

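View pics/scene10.png

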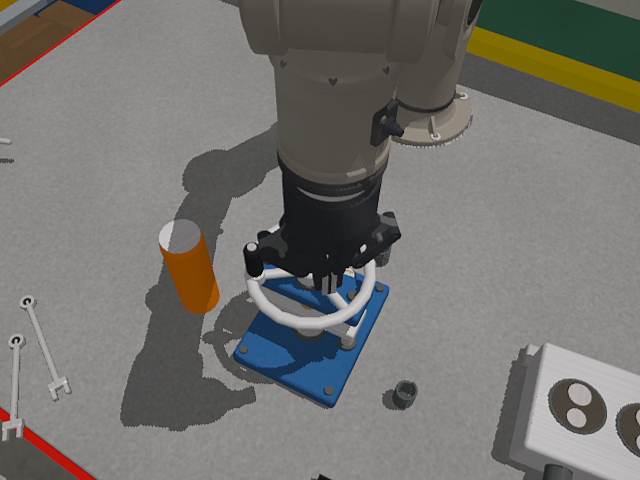

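The handle top lands on its starting pixel: (129,115) in both crops, before and after. I move a bit further clear, let the arm settle, then check again.

>>> {"method": "step_arm", "body": {
  "increments": [
    [0,0.02,0.03,0,0,0,1],
    [0,0.05,0.05,0,0,0,1],
    [0,0.08,0.06,0,0,0,1],
    [0,0.11,0.06,0,0,0,1],
    [0,0.14,0.06,0,0,0,1],
    [0,0.14,0.06,0,0,0,1],
    [0,0.14,0.06,0,0,0,1],
    [0,0.14,0.06,0,0,0,1],
    [0,0.14,0.06,0,0,0,1]
  ]
}}

```text
t: 20.02
eef_pos: [0.6887, 0.2865, 0.4254]
tool_rot: [0.001, 0.935, 0.353, 0.0]
contact_force: [-0.1, 0.4, -0.0]
gripper_width: 0.001
```

Run:
```python
from h import *
st()
r=shot('scene','scene11.png')
a=cv2.imread('pics/scene0.png')[200:420,150:430];b=cv2.imread('pics/scene11.png')[200:420,150:430]
cv2.imwrite('pics/cmp2.png',cv2.resize(np.hstack([a,b]),None,fx=1.4,fy=1.4))
```

```text
20.02 q [-0.24  0.56 -0.44  1.03  0.23  1.6  -1.46] p [0.6887 0.2865 0.4254] yaw 41.4 F [-0.1  0.4 -0. ]
```

View pics/cmp2.png

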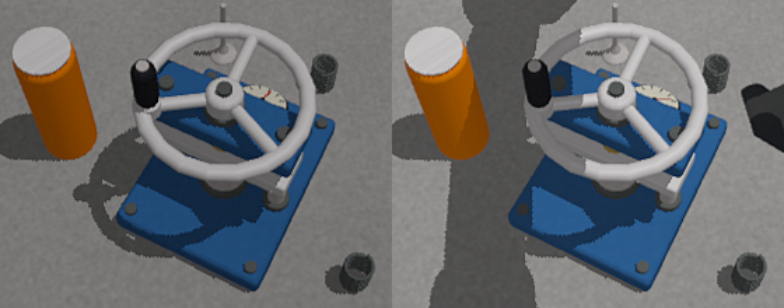

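The wheel, the handle and all the loose parts look the same as at the start, with the tool clear of them.

```bash
python3 -c "
from station import bot
print(bot.hand_in())"
```

```text
the job is handed in; nothing more can be done
None
```

I pushed the hand wheel one full clockwise turn by its handle with the shut fingertips, and handed in at about 20 s. The push was in two parts: about 250°, then I backed off and turned the tool 180° to use the other face for the last 110°.

- **Handle position:** in the scene camera it is back within about 1 pixel (1–2 mm) of where it started.
- **Forces:** the readings taken between pushes were about 3–6 N. I did not log the peak within a push.
- **Loose parts:** the springs, valve and can look unmoved in the before and after scene pictures.
- **Tool:** it stands clear, about 0.2 m from the handle, with about zero contact force.

**Disagreements:**
- In the second-to-last check the network missed the valve in the top view. In the scene view it gave a low-confidence hit for the valve on a spring. The picture itself shows the valve in place.
- The wheel centre estimates from the cameras differed by 2–3 mm.

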